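Load the bottle mixer and latch its guard gate

TASK

Load the smaller of the two blue-capped bottles into the bottle mixer: stand it in the middle of the round rubber pad and, still holding it, press it gently down until the sprung pad is fully depressed, keep it there for half a second, then ease off and let go so that it stands upright on the raised pad. Only then push the mixer's open guard gate shut until its sprung tongue snaps in behind the keeper and the gate stays shut by itself, without forcing it on against its stop. Leave the other bottles standing where they are.

Things in the scene. Friction and masses are not known exactly. Their poses are not given: they have to be found in the camera images.
- bottle_mid (a point): the bottle to load: clear lab bottle with a blue screw cap, 60 mm in diameter, 138 mm tall, 0.2 to 0.33 kg; this point is on its axis half-way up, 69 mm above its underside, z axis along the bottle towards the cap. The cap is 46 mm in diameter, 114 to 138 mm above the underside: grip it there from above
- big_bottle: a larger blue-capped bottle, 72 mm in diameter and 158 mm tall, to be left alone; origin at the centre of its underside
- amber: a small brown bottle with a black cap, 48 mm in diameter and 96 mm tall, to be left alone; origin at the centre of its underside
- mixer: the bottle mixer, fixed: a white housing 200 mm (x) by 225 mm (y, -100 to +125), top 28 mm above the worktop; steel guard walls up to 90 mm above the worktop stand behind, left and right of the pad, the gate in front. Origin on the worktop under the housing; its x axis points to the back, away from the gate, y to the left seen from the gate, z up
- pad_top (a point): centre of the top face of the round rubber pad, 84 mm in diameter, 38 mm above the worktop when not pressed. The guard walls are 74 mm to the left and right of this centre and 65 mm behind it; the shut gate is about 79 mm in front
- pad (a joint): how far the pad is pressed down, m: 0 up, 0.006 fully depressed on its rigid stop; the spring takes 5 N to start moving and 10 N at full travel (the bottle's own weight does not move it)
- gate_hinge (a point): on the gate's upright hinge axis, at the height of its top edge (95 mm above the worktop); turns with the gate. The gate is a flat aluminium panel 12 mm thick (6 mm either side of the axis), 34 to 95 mm above the worktop, reaching 150 mm from the axis to its free end. In this point's frame the panel runs along -y and its outer face, the one to push, looks along -x
- gate_end (a point): outer face of the gate, top edge, at the free end. A sloped tongue sticks 8 mm out of the free end, 48 to 62 mm above the worktop. The dark steel keeper next to it (top 70 mm above the worktop) is clamped anywhere within 25 mm along a short rail, further out or in from one start to the next; it also carries a rigid stop, met 3 to 4 mm (at the free end) after the snap
- gate (a joint): gate angle, rad: 0 is square across the mixer's front (panel along the mixer's -y), growing as the free end swings out. Depending on the keeper the tongue snaps in somewhere from 0.10 to -0.06. A rubber plunger on the keeper pushes back 1 to 3 N over the last 34 mm: unlatched, the gate springs out beyond 0.16. Riding over the keeper takes some 7 to 11 N near the free end, then the force drops; at the stop it rises steeply
Not all that is in view belongs to the job. Leave any yellow look-alike of the part that bears bottle_mid alone.

How it is judged (in metres and radians):
On the way, in this order (a step that is already met when the one before it is completed fails the run):
1. the held bottle presses the pad fully down (value of joint pad above 0.005 m and contact force between bottle and pad above 4 N and contact force between the fingers and bottle above 1 N and angle between bottle_mid's own z axis and vertical below 0.15 rad and value of joint gate above 0.2 rad), for 0.3 s.
2. the bottle stands released on the pad, the gate still open (contact force between the fingers and bottle below 0.1 N and value of joint pad below 0.002 m and horizontal distance between bottle_mid and pad_top below 0.015 m and value of joint gate above 0.2 rad), for 0.2 s.
3. the gate is pushed in past the keeper (value of joint gate below 0.13 rad), for 0.2 s.
At the end, for the whole second after the job is handed in: the gate stays shut by its latch (below 0.13 rad) and is at rest; the bottle stands released, upright (within 0.1 rad) and still on the pad, its axis within 15 mm of the pad's centre (value of joint gate below 0.13 rad and velocity of joint gate between -0.05 and 0.05 rad/s and horizontal distance between bottle_mid and pad_top below 0.015 m and z of bottle_mid in the frame of pad_top between 0.064 and 0.074 m and angle between bottle_mid's own z axis and vertical below 0.1 rad and linear speed of bottle below 0.02 m/s); the robot touches nothing.
It fails at once if the gate is forced (more than 30 N) (contact force between any of the arm, the fingers and gate above 30 N).
It fails at once if the bottle is rammed onto the pad (more than 45 N) (contact force between bottle and pad above 45 N).
It fails at once if another bottle is shifted by more than 30 mm or knocked over (distance of any of big_bottle, amber from where it was at the start of the episode above 0.03 m or angle between any of big_bottle, amber's own z axis and vertical above 0.4 rad).
It also fails if it takes over 64 s, if anything falls off the work surface, if the arm or the gripper's body presses on something with over 40 N, if the wrist force passes 120 N, or if a joint passes its speed limit or range.

ROBOT

A 6-joint arm with a two-finger parallel gripper is mounted at the origin on a cart in front of the work surface, level with it; the furniture and walls round the work are solid. World frame = base frame: x ahead of the robot, y to its left, z up, the work surface at z = 0. Lengths are in mm, angles in rad, forces in N, time in s.
With the tool pointing down it reaches from about 300 to 875 mm from the base axis. Payload 6.4 kg.
Tool frame: the origin (TCP) lies at the very end of the fingers, on their centre line; the grasp point (between the pads) lies 19 mm behind it; z points along the fingers, y is the line along which they close (so a half turn about z gives the same grasp; the last joint's range is limited). The gripper opens to 88 mm and grips with 3 to 60 N. Pads are 18 mm wide; open, the fingers measure 123 mm over their backs; the gripper's body (75 mm by 187 mm) begins 45 mm behind the grasp point.
Start: joints at [0.936, 0.181, 1.607, -0, 1.354, -0.206], TCP at [239.064, 522.962, 238.714] pointing down, gripper open.
Joint ranges: [-2.99, 2.99], [-0.89, 2.07], [0.3, 2.58], [-1.14, 4.28], [0, 2.63], [-3.12, 3.12]. Speed limits (rad/s): [2.57, 2.57, 3.01, 3.14, 3.14, 3.14].

INTERFACE

Orientations are given as [roll, pitch, yaw] about the fixed x, y, z axes, in that order (R = Rz(yaw) Ry(pitch) Rx(roll)).
In Python, from rig import bot gives the robot as it stands. Calls block until the motion is done:
- bot.move_pose(position, orientation): joint-space move of the TCP to a pose.
- bot.servo_line(position, max_speed=150, attitude=None, threshold=None): straight line of the TCP; attitude=None keeps the orientation; max_speed is the mean speed in mm/s. With threshold (N) it stops when the force on the tool has changed by that much, and returns True; else False.
- bot.movej(angles): joint-space move.
- bot.move_gripper(opening): finger opening in mm; the grip force is fixed at half the most; returns when the fingers have stopped.
- bot.wait(seconds).
- bot.ik(position, orientation): joint angles nearest the present ones, or None.
- bot.grab_frame(name): name is "side" or "top"; returns a dict with "pixels" (384x512x3 uint8, red, green, blue), "range_z" (384x512 float32, mm along the optical axis (not along the pixel's ray), 0 where there is no reading), "vertical_fov" (degrees; the focal length in pixels is half the picture's height over the tangent of half this angle, whatever the lens; pixels are square), "cx", "cy" (the principal point, pixels), "xyz" and "rotation" of the camera in the world. Camera axes: x right, y down, z forward; pixel columns grow to the right and rows downward; lengths in mm; the calibration is good to about 2 mm. A picture is of the moment at which its call begins.
A pose or a line that the arm cannot do raises bot.Unreachable and nothing moves.
- bot.job_done(): hands the job in; it is judged then, once.
Trained networks look in a picture, given as the dict that the camera call returned (one of the last four; its "shot" number tells which), for a name from the list of things; names that differ only in an ending like _2 or _b are one class to them, and where a whole thing is asked for, a point or a joint stands for the part that bears it (a point fixed in the world has none). Each returns a list of dicts, best first, with "score" (0 to 1); they miss things now and then, are a little off and sometimes report something else, mostly with a low value. They report only what shows in the picture. A call takes as long as a camera call. They do not tell look-alikes from the thing itself.
- bot.find_in(picture, query): "bbox" ([left, top, right, bottom] in pixels, round what is visible of it).
- bot.regions_of(picture, query): "region" (384x512 bool, what is visible of it) and "bbox" ([left, top, right, bottom] in pixels, round what is visible of it).
Readings, each from a call of its own:
- bot.get_time_s(): time.
- bot.get_joint_positions(): joint angles.
- bot.get_joint_vel(): joint speeds.
- bot.get_joint_efforts(): joint torques, N m.
- bot.get_tcp_pos(): TCP position.
- bot.get_tcp_rot(): TCP orientation.
- bot.get_ft_force(): force on the tool from outside, world axes, zero at the start.
- bot.get_ft_torque(): the same for the moment, N m.
- bot.get_finger_gap(): finger opening in mm.
- bot.get_finger_force(): force on a finger pad.
Only numpy, scipy, OpenCV 4.12 (cv2) and the standard library are available. Lean on these libraries where they do the work, as an engineer would, in place of code of your own. Each camera call takes 0.05 s, during which the arm holds its last target. There are 200 camera calls.

## Working session

There is one attempt and no reset: what is moved stays moved. The work goes in short steps, each a Python script; the robot and the scene stay as the last script left them, time stands still between calls to the robot, and variables do not carry over. Pictures are saved under pics/ and viewed, at most 10 in all, crops included, and the job is handed in when it is done.

```bash
mkdir -p pics; ls; cat > h.py <<'E'
import numpy as np, cv2
from rig import bot
def cloud(f):
    z=f["range_z"]; F=192/np.tan(np.radians(f["vertical_fov"])/2)
    v,u=np.mgrid[0:384,0:512]
    p=np.stack([(u-f["cx"])/F*z,(v-f["cy"])/F*z,z],-1)
    R=np.array(f["rotation"]); 
    return p@R.T+np.array(f["xyz"])
E
python3 - <<'E'
from h import *
import pickle
print(bot.get_time_s())
for n in ("side","top"):
    f=bot.grab_frame(n); cv2.imwrite(f"pics/{n}0.png",f["pixels"][...,::-1])
    print(n,f["xyz"],np.round(f["rotation"],3).tolist(),f["vertical_fov"])
    W=cloud(f); np.save(n+"0.npy",W)
    for q in ("bottle_mid","big_bottle","amber","mixer","gate_hinge","gate_end","pad_top","pad"):
        try:
            for d in bot.regions_of(f,q)[:3]:
                m=d["region"]&(f["range_z"]>0); P=W[m]
                print(q,round(d["score"],2),np.round(d["bbox"]).tolist(),np.round(np.median(P,0)).tolist(),np.round(np.percentile(P,2,0)).tolist(),np.round(np.percentile(P,98,0)).tolist())
        except Exception as e: print(q,repr(e))
E
```

```text
pics
0.0
side [ 155.99670352 -794.58440679  474.94869683] [-2.0, -0.013, -0.431] 53.86939885297252Traceback (most recent call last):
  File "<stdin>", line 7, in <module>
  File "h.py", line 8, in cloud
    return p@R.T+np.array(f["xyz"])
           ~~~~~^~~~~~~~~~~~~~~~~~~
ValueError: operands could not be broadcast together with shapes (384,512) (3,)
```

```bash
sed -i 's/R=np.array(f\["rotation"\]);/R=Rotation.from_euler("xyz",f["rotation"]).as_matrix()/; 1a from scipy.spatial.transform import Rotation' h.py
python3 - <<'E'
from h import *
for n in ("side","top"):
    f=bot.grab_frame(n); cv2.imwrite(f"pics/{n}0.png",f["pixels"][...,::-1])
    print(n,f["xyz"],np.round(f["rotation"],3).tolist(),f["vertical_fov"])
    W=cloud(f); np.savez(n+"0.npz",W=W,z=f["range_z"],im=f["pixels"])
    for q in ("bottle_mid","big_bottle","amber","mixer","gate_hinge","pad"):
        try:
            for d in bot.regions_of(f,q)[:3]:
                m=d["region"]&(f["range_z"]>0); P=W[m]
                print(q,round(d["score"],2),np.round(d["bbox"]).tolist(),np.round(np.median(P,0)).tolist(),np.round(np.percentile(P,2,0)).tolist(),np.round(np.percentile(P,98,0)).tolist())
        except Exception as e: print(q,repr(e))
E
```

```text
side [ 155.99670352 -794.58440679  474.94869683] [-2.0, -0.013, -0.431] 53.86939885297252
bottle_mid 0.73 [206.0, 177.0, 236.0, 243.0] [410.0, -75.0, 93.0] [385.0, -84.0, 3.0] [435.0, -39.0, 138.0]
bottle_mid 0.72 [242.0, 196.0, 272.0, 266.0] [441.0, -185.0, 78.0] [422.0, -194.0, 4.0] [474.0, -153.0, 138.0]
bottle_mid 0.58 [191.0, 196.0, 224.0, 271.0] [343.0, -164.0, 77.0] [319.0, -176.0, 4.0] [374.0, -124.0, 138.0]
big_bottle 0.9 [311.0, 176.0, 348.0, 252.0] [612.0, -196.0, 86.0] [593.0, -210.0, 6.0] [647.0, -161.0, 158.0]
big_bottle 0.63 [209.0, 157.0, 231.0, 180.0] [499.0, 153.0, 83.0] [437.0, 97.0, 40.0] [546.0, 200.0, 96.0]
amber 0.72 [312.0, 174.0, 348.0, 249.0] [612.0, -196.0, 86.0] [593.0, -210.0, 7.0] [648.0, -162.0, 158.0]
amber 0.6 [306.0, 248.0, 333.0, 309.0] [492.0, -350.0, 53.0] [479.0, -361.0, -0.0] [529.0, -312.0, 97.0]
amber 0.52 [211.0, 155.0, 232.0, 178.0] [498.0, 152.0, 84.0] [436.0, 96.0, 41.0] [544.0, 198.0, 96.0]
mixer 0.9 [209.0, 154.0, 310.0, 215.0] [596.0, 84.0, 49.0] [454.0, -24.0, 6.0] [690.0, 208.0, 95.0]
mixer 0.67 [245.0, 196.0, 271.0, 263.0] [440.0, -1
[... 417 characters left out ...]
 -160.0, 135.0] [425.0, -184.0, 38.0] [475.0, -135.0, 141.0]
bottle_mid 0.63 [248.0, 210.0, 274.0, 232.0] [409.0, -54.0, 135.0] [383.0, -79.0, 88.0] [435.0, -27.0, 140.0]
big_bottle 0.66 [292.0, 130.0, 318.0, 159.0] [619.0, -169.0, 116.0] [595.0, -204.0, 18.0] [655.0, -140.0, 160.0]
amber 0.54 [352.0, 181.0, 369.0, 197.0] [500.0, -327.0, 91.0] [482.0, -349.0, 24.0] [519.0, -313.0, 100.0]
mixer 0.98 [169.0, 119.0, 252.0, 211.0] [591.0, 109.0, 30.0] [474.0, -12.0, 15.0] [686.0, 208.0, 95.0]
gate_hinge 0.74 [169.0, 172.0, 210.0, 213.0] [486.0, 143.0, 93.0] [437.0, 95.0, 42.0] [543.0, 200.0, 99.0]
pad 0.75 [194.0, 136.0, 218.0, 164.0] [614.0, 115.0, 38.0] [578.0, 80.0, 32.0] [650.0, 150.0, 43.0]
```

View pics/side0.png

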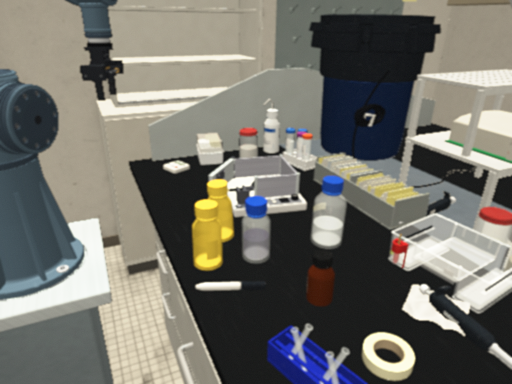

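```bash
ls pics
```

```text
side0.png
top0.png
```

View pics/top0.png

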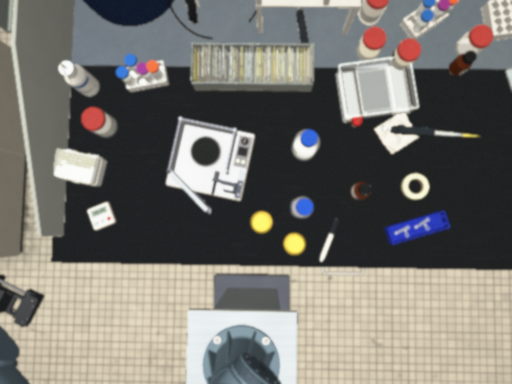

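```bash
cat > fit.py <<'E'
from h import *
d=np.load("top0.npz"); W=d["W"]; z=d["z"]; im=d["im"]
s=np.load("side0.npz")
hsv=cv2.cvtColor(im,cv2.COLOR_RGB2HSV)
def circ(P):
    c,r=cv2.minEnclosingCircle(P[:,:2].astype(np.float32)); return np.round(c,1),round(r,1),len(P),np.round(np.median(P,0),1)
def sel(W,x,y,z0,z1,r): return W[(np.hypot(W[...,0]-x,W[...,1]-y)<r)&(W[...,2]>z0)&(W[...,2]<z1)]
for nm,D in(("top",d),("side",s)):
    WW=D["W"]; print(nm,"cap",circ(sel(WW,449,-160,132,145,32)))
    print(" yellow",circ(sel(WW,409,-54,132,145,32)),circ(sel(WW,353,-143,132,145,32)))
    P=sel(WW,614,115,33,44,55); g=circ(P); print(" pad z33-44",g)
    P=WW[(WW[...,0]>400)&(WW[...,0]<720)&(WW[...,1]>-60)&(WW[...,1]<260)&(WW[...,2]>84)&(WW[...,2]<102)]
    # rasterise
    print(" hi pts",len(P)); 
    G=P[(P[:,0]<560)]; print(cv2.minAreaRect(G[:,:2].astype(np.float32)))
    np.save(nm+"hi.npy",P)
M=sel(W,590,100,20,33,200); print("housing",cv2.minAreaRect(M[:,:2].astype(np.float32)),np.median(M[:,2]))
a=cv2.resize(im[110:225,160:325],None,fx=4.4,fy=4.4,interpolation=cv2.INTER_CUBIC); cv2.imwrite("pics/c1.png",a[...,::-1]); print(a.shape)
E
python3 fit.py
```

```text
top cap (array([ 451.2, -166.9]), 22.5, 218, array([ 451.1, -166.8,  136.7]))
 yellow (array([407.8, -52.3]), 22.4, 217, array([407.2, -52.3, 137.2])) (array([ 352.3, -143. ]), 22.2, 225, array([ 353.2, -142.7,  136.9]))
 pad z33-44 (array([612.9, 109.4]), 50.7, 627, array([613.4, 113.6,  37.5]))
 hi pts 646
((496.808349609375, 72.9112777709961), (280.70751953125, 127.25467681884766), 46.112064361572266)
side cap (array([ 449., -168.]), 22.9, 223, array([ 447.3, -171.3,  137.3]))
 yellow (array([406.5, -52.8]), 23.5, 168, array([404.2, -58.5, 137.2])) (array([ 350.7, -142.4]), 23.8, 226, array([ 349.3, -148.5,  137.4]))
 pad z33-44 (array([577.9, 129. ]), 17.2, 12, array([576.9, 131.5,  37.4]))
 hi pts 475
((497.10833740234375, 76.99105834960938), (266.64501953125, 125.3252944946289), 89.91934967041016)
housing ((590.7726440429688, 101.56808471679688), (225.0965118408203, 199.9696502685547), 78.93416595458984) 27.669168436923997
(506, 726, 3)
```

View pics/c1.png

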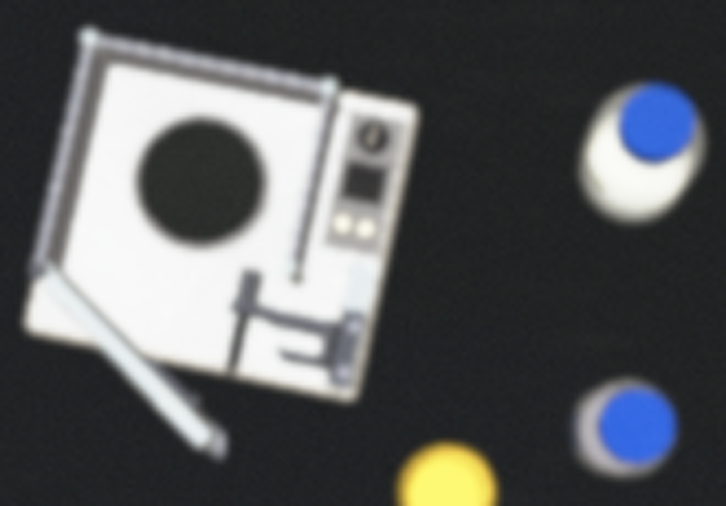

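```bash
cat >> h.py <<'E'
yaw=np.radians(78.934-90); O=np.array([590.77,101.57])-12.5*np.array([-np.sin(yaw),np.cos(yaw)])
def toM(P):
    c,s=np.cos(yaw),np.sin(yaw); q=P[...,:2]-O
    return np.stack([q[...,0]*c+q[...,1]*s,-q[...,0]*s+q[...,1]*c,P[...,2]],-1)
def toW(x,y,z=0):
    c,s=np.cos(yaw),np.sin(yaw); return np.array([O[0]+x*c-y*s,O[1]+x*s+y*c,z])
E
python3 - <<'E'
from h import *
d=np.load("top0.npz"); M=toM(d["W"]); im=d["im"]; v=im.max(-1)
near=(abs(M[...,0])<260)&(abs(M[...,1])<190)
p=M[near&(v<70)&(M[...,2]>31)&(M[...,2]<46)&(np.hypot(M[...,0]-23,M[...,1]-23)<60)]
print("O",O,"pad",cv2.minEnclosingCircle(p[:,:2].astype(np.float32)),p.mean(0),np.median(p[:,2]))
g=M[near&(M[...,2]>86)&(M[...,2]<100)&(M[...,0]<-20)]
g=g[g[:,0]<-50]
print("gate rect",cv2.minAreaRect(g[:,:2].astype(np.float32)),len(g),np.round(g[:,:2].min(0)),np.round(g[:,:2].max(0)))
pc=g[:,:2]-g[:,:2].mean(0);u=np.linalg.svd(pc,full_matrices=False)[2][0];t=pc@u
print("dir",u,"ends",g[:,:2].mean(0)+u*t.min(),g[:,:2].mean(0)+u*t.max(),"width",np.ptp(pc@[-u[1],u[0]]))
# map of keeper area: heights on 6mm grid
k=M[near&(M[...,2]>33)&(M[...,0]<20)&(M[...,0]>-110)&(M[...,1]<0)&(M[...,1]>-105)]
H=np.zeros((22,18))
for a,b,c in k: 
    i,j=int((a+110)//6),int((-b)//6)
    if 0<=i<22 and 0<=j<18: H[i,j]=max(H[i,j],c)
print("rows x -107 up by 6; cols y -3 down by 6"); print(H.astype(int))
E
```

```text
O [588.37075473  89.3024158 ] pad ((18.809423446655273, 28.951574325561523), 38.29212951660156) [18.54033825 29.03257888 37.7324973 ] 37.61943985370192
gate rect ((-120.24021911621094, -37.23420715332031), (319.3194885253906, 68.12914276123047), 76.61299896240234) 374 [-178. -189.] [-51. 112.]
dir [0.25235865 0.96763377] ends [-163.01658817 -191.38328965] [-82.19117797 118.53037944] width 71.45802855543843
rows x -107 up by 6; cols y -3 down by 6
[[ 0  0  0  0  0  0  0  0  0  0  0  0  0  0  0  0  0  0]
 [ 0  0  0 55  0  0  0  0  0  0  0  0  0  0  0  0  0  0]
 [ 0  0 52 51  0  0  0  0  0  0  0  0  0  0 33  0  0  0]
 [ 0 34 52 54  0  0 33  0  0  0  0  0  0 35 36 38  0  0]
 [ 0  0 50 49  0  0  0  0 70 70 73 70 73 72 34 37  0  0]
 [ 0  0 55 51  0  0  0 34  0 65  0 65 70 71 36 33  0  0]
 [ 0  0 48 57  0  0  0  0  0  0  0  0 71 70 35  0  0  0]
 [ 0  0 50 52  0  0 51 53 56 57 53 54 71 70  0 36  0  0]
 [ 0 51 59 60 57 57 55 55 58 56 60 56 68 69  0 35  0  0]
 [ 0  0 55 56 54 60 54 55  0 56  0 51 70 74 36 36  0  0]
 [ 0  0 55 53 53  0  0  0  0  0  0  0  0  0 33 35  0  0]
 [ 0 48 55 57 51  0  0  0  0  0 33  0  0  0 39  0  0  0]
 [ 0  0 51 58 51  0  0 93 91  0  0  0  0  0  0 33  0  0]
 [ 0 45 52  0 33  0  0 93 96  0  0  0  0  0  0 33  0  0]
 [ 0  0  0  0  0  0  0 89 91  0  0  0  0  0  0 33  0  0]
 [ 0  0  0  0  0  0  0 90 92  0  0  0  0  0  0  0  0  0]
 [37  0  0  0  0 34  0 94 83  0  0  0  0  0  0  0  0  0]
 [40  0  0 33  0  0  0 88 89 33 33 33  0  0 35  0  0  0]
 [38 39  0  0 33  0  0 91 88  0 34 33  0 33  0  0  0  0]
 [39 37  0  0  0  0  0 92 90  0  0 34  0  0 35  0  0  0]
 [38 39  0  0 34  0  0 88 81  0 33 36 34 35 36  0  0  0]
 [42 39  0  0  0  0  0 91 87  0  0  0  0  0  0  0  0  0]]
```

```bash
python3 - <<'E'
from h import *
d=np.load("top0.npz"); M=toM(d["W"]); s=toM(np.load("side0.npz")["W"])
for n,M in (("top",M),("side",s)):
    g=M[(M[...,2]>88)&(M[...,2]<101)&(M[...,0]<-40)&(M[...,0]>-250)&(M[...,1]>-60)&(M[...,1]<140)][:,:2]
    print(n,cv2.minAreaRect(g.astype(np.float32)),len(g))
    vx,vy,x0,y0=cv2.fitLine(g.astype(np.float32),cv2.DIST_HUBER,0,.01,.01).ravel(); u=np.array([vx,vy]); t=(g-[x0,y0])@u
    print(u,[x0,y0]+u*np.percentile(t,1),[x0,y0]+u*np.percentile(t,99),np.percentile((g-[x0,y0])@[-vy,vx],[2,98]))
print("pad W",toW(18.8,28.6,38))
for yw in (-0.6,0,0.6,1.2): print(yw, bot.ik([450,-167,110],[np.pi,0,yw]), bot.ik([*toW(18.8,28.6)[:2],147],[np.pi,0,yw]))
print(bot.get_tcp_rot(),bot.get_time_s())
E
```

```text
top ((-98.9482650756836, 48.39982223510742), (167.76077270507812, 24.045806884765625), 54.08945083618164) 284
[0.5515008 0.8341744] [-145.85244419  -19.38215675] [-56.38477754 115.94246479] [-10.9805315    6.81461523]
side ((-100.07887268066406, 47.94516372680664), (170.22479248046875, 24.672861099243164), 54.135337829589844) 164
[0.55824345 0.8296772 ] [-146.58614718  -22.93183393] [-55.34402419 112.67479227] [-9.39294337  9.37084995]
pad W [612.31067455 113.76218356  38.        ]
-0.6 [-6.03312406e-01  1.33597917e-01  1.94826538e+00 -4.44089210e-16
  1.05972936e+00  1.56748392e+00] [-6.59848427e-03  3.75929025e-01  1.55766284e+00 -4.44089210e-16
  1.20800079e+00  2.16419784e+00]
0 [-6.03312406e-01  1.33597917e-01  1.94826538e+00 -4.44089210e-16
  1.05972936e+00  9.67483921e-01] [-6.59848427e-03  3.75929025e-01  1.55766284e+00 -4.44089210e-16
  1.20800079e+00  1.56419784e+00]
0.6 [-6.03312406e-01  1.33597917e-01  1.94826538e+00 -4.44089210e-16
  1.05972936e+00  3.67483921e-01] [-6.59848427e-03  3.75929025e-01  1.55766284e+00 -4.44089210e-16
  1.20800079e+00  9.64197843e-01]
1.2 [-6.03312406e-01  1.33597917e-01  1.94826538e+00 -4.44089210e-16
  1.05972936e+00 -2.32516079e-01] [-6.59848427e-03  3.75929025e-01  1.55766284e+00 -4.44089210e-16
  1.20800079e+00  3.64197843e-01]
[3.14153192e+00 6.41065352e-06 2.71276609e+00] 0.75
```

```bash
python3 - <<'E'
from h import *
A=[np.pi,0,-0.75]
bot.move_gripper(88)
bot.move_pose([450,-167,270],A)
print(bot.servo_line([450,-167,170],200), bot.servo_line([450,-167,109],80,threshold=6), bot.get_tcp_pos(), bot.get_time_s())
bot.move_gripper(30)
print("gap",bot.get_finger_gap(),bot.get_finger_force(),bot.get_ft_force())
bot.servo_line([450,-167,260],120)
f0=bot.get_ft_force(); print("lift",bot.get_finger_gap(),f0,bot.get_time_s())
P=toW(18.8,28.6,260)
bot.servo_line(P,180)
f=bot.grab_frame("side"); g=bot.grab_frame("top")
cv2.imwrite("pics/held.png",np.hstack([f["pixels"][40:290,150:400],g["pixels"][80:330,130:380]])[...,::-1])
print(bot.get_time_s(),bot.get_tcp_pos(),bot.get_finger_gap())
E
```

```text
False False [ 450.37236297 -167.25128356  109.44996212] 5.0833
gap 45.51883752613742 28.702742378857238 [-0.27844993 -0.55800278  0.73386079]
lift 45.10090778016098 [ 0.23952958  0.17879958 -1.93527076] 7.2083
9.2583 [612.21380283 113.1108242  260.14748901] 45.402545314363806
```

View pics/held.png

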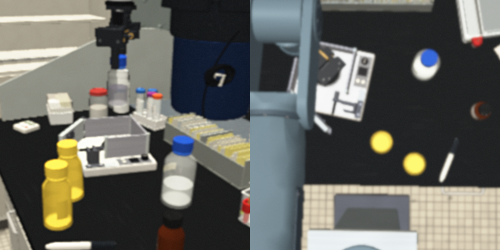

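The side half shows the bottle hanging upright in the gripper at (120,90) over the mixer. The top half shows the target's old spot empty and the other bottles undisturbed. Next I place and press it.

```bash
python3 - <<'E'
from h import *
x,y=toW(18.8,28.6)[:2]
bot.servo_line([x,y,160],120)
f0=np.array(bot.get_ft_force())
c=bot.servo_line([x,y,138],15,threshold=3); zc=bot.get_tcp_pos()[2]
print("contact",c,zc,np.array(bot.get_ft_force())-f0,bot.get_time_s())
z=zc; t=0
while z>zc-14:
    z-=1; bot.servo_line([x,y,z],15); bot.wait(.05)
    df=bot.get_ft_force()[2]-f0[2]; p=bot.get_tcp_pos()[2]; print(round(z,1),round(p,2),round(df,1),end=' | ')
    if df>16: break
bot.wait(0.6)
print("pressed",bot.get_ft_force()[2]-f0[2],bot.get_tcp_pos()[2],bot.get_finger_gap(),bot.get_time_s())
while z<zc+1:
    z+=1; bot.servo_line([x,y,z],20); df=bot.get_ft_force()[2]-f0[2]; print(round(z,1),round(df,1),end=' | ')
    if df<3: break
bot.wait(.2); print(bot.get_ft_force()[2]-f0[2],bot.get_tcp_pos(),bot.get_time_s())
E
```

```text
contact True 145.94375559451328 [ 1.49126247 -1.46688547  4.43569346] 11.1583
144.9 145.2 5.4 | 143.9 144.1 6.1 | 142.9 143.18 7.0 | 141.9 142.32 7.6 | 140.9 141.47 8.5 | 139.9 141.03 10.3 | 138.9 140.95 15.2 | 137.9 140.86 19.2 | pressed 18.83444884437807 140.8547653524205 45.3226228625462 14.1583
138.9 14.1 | 139.9 9.8 | 140.9 9.0 | 141.9 7.5 | 142.9 6.5 | 143.9 6.5 | 144.9 5.8 | 145.9 5.1 | 146.9 3.7 | 3.649951367921103 [612.17765068 113.69039226 146.80059584] 16.6083
```

```bash
python3 - <<'E'
from h import *
p=bot.get_tcp_pos()
bot.move_gripper(75); bot.wait(.3)
print("released",bot.get_finger_gap(),bot.get_ft_force())
bot.servo_line([p[0],p[1],270],120)
def gp(th,gap,r=125,z=77):
    n=np.array([-np.cos(th),np.sin(th)]); q=np.array([-63.7,104])+r*np.array([-np.sin(th),-np.cos(th)])+n*(6+9+gap)
    return toW(*q,z),[np.pi,0,yaw-th]
s,a=gp(.6,30,z=270)
bot.move_pose(s,a)
bot.move_gripper(0)
f=bot.grab_frame("side"); g=bot.grab_frame("top")
cv2.imwrite("pics/placed.png",cv2.resize(np.hstack([f["pixels"][90:240,180:380],g["pixels"][100:250,140:340]]),None,fx=2,fy=2)[...,::-1])
M=toM(cloud(g)); c=M[(M[...,2]>166)&(M[...,2]<185)&(np.hypot(M[...,0]-19,M[...,1]-29)<40)]
print("cap",len(c),c.mean(0) if len(c) else None, bot.get_time_s(), bot.get_joint_positions())
M=toM(cloud(f)); c=M[(M[...,2]>166)&(M[...,2]<185)&(np.hypot(M[...,0]-19,M[...,1]-29)<40)]
if len(c): print(cv2.minEnclosingCircle(c[:,:2].astype(np.float32)),c[:,2].max())
E
```

```text
released 74.92270558812965 [ 0.12281942 -0.70505741 -0.55094173]
cap 234 [ 18.38642945  27.69761918 174.79857602] 20.7083 [ 7.01497788e-02 -1.37227371e-01  1.86726899e+00 -4.67375393e-06
  1.41153225e+00  2.43409747e+00]
((18.47258758544922, 27.861268997192383), 24.731990814208984) 177.14243721729196
```

View pics/placed.png

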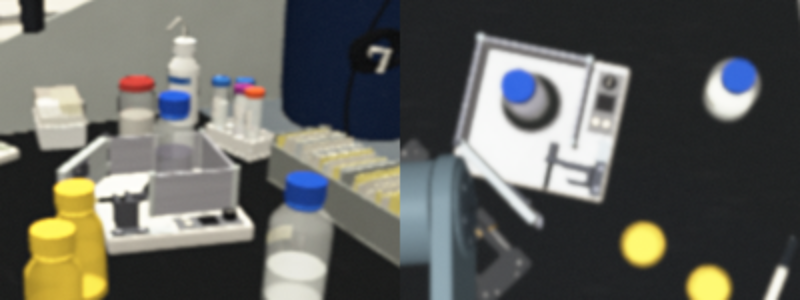

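The bottle stands upright on the pad, its cap at about (175,105) in the left half and (518,85) in the right. The gate is still open at (500,185). Next I push the gate.

```bash
cat > push.py <<'E'
from h import *
def gp(th,gap,r=125,z=77):
    n=np.array([-np.cos(th),np.sin(th)]); q=np.array([-63.7,104])+r*np.array([-np.sin(th),-np.cos(th)])+n*(6+9+gap)
    return toW(*q,z),[np.pi,0,yaw-th]
s,a=gp(.6,30); bot.servo_line(s,150,a); f0=np.array(bot.get_ft_force())
print("down",bot.get_time_s())
def F(th): 
    c,s_=np.cos(yaw-th),np.sin(yaw-th); return -((np.array(bot.get_ft_force())-f0)[:2]@[c,s_])
th=.6; pk=0; res="none"
s,a=gp(th,2); bot.servo_line(s,60,a)
while th>-.16:
    th-=.04 if th>.26 else .006
    s,a=gp(th,0); bot.servo_line(s,60 if th>.26 else 25,a); f=F(th); print(round(th,3),round(f,1),end=' | ')
    pk=max(pk,f)
    if th<.2 and pk>5.5 and f<pk-3: res="snap"; break
    if f>20: res="hard"; break
print(res,pk,bot.get_time_s())
bot.wait(.1); print("F",F(th),toM(np.array(bot.get_tcp_pos())))
np.save("th.npy",th)
E
python3 push.py
```

```text
down 22.1417
0.56 0.1 | 0.52 0.2 | 0.48 -0.1 | 0.44 -0.7 | 0.4 0.2 | 0.36 -0.3 | 0.32 1.6 | 0.28 1.4 | 0.24 1.5 | 0.234 2.0 | 0.228 2.8 | 0.222 3.1 | 0.216 2.4 | 0.21 2.7 | 0.204 2.5 | 0.198 1.9 | 0.192 2.4 | 0.186 2.2 | 0.18 2.6 | 0.174 2.9 | 0.168 4.9 | 0.162 6.0 | 0.156 5.1 | 0.15 6.1 | 0.144 6.4 | 0.138 6.4 | 0.132 4.7 | 0.126 4.8 | 0.12 5.3 | 0.114 3.9 | 0.108 3.9 | 0.102 3.3 | snap 6.437479675431745 30.875
F 3.7140014161185166 [-91.38903301 -18.69411012  76.9793871 ]
```

```bash
cat > cont.py <<'E'
exec(open("push.py").read().split("s,a=gp(.6,30)")[0])
import sys
th=float(np.load("th.npy")); fz=np.array(bot.get_ft_force())
c,s_=np.cos(yaw-th),np.sin(yaw-th)
for g in (2,4,6,8,12,20):
    bot.servo_line(gp(th,g)[0],40); print(g,round(-(np.array(bot.get_ft_force())-fz)[:2]@[c,s_],1),end=' | ')
bot.wait(.3)
f=bot.grab_frame("side"); t=bot.grab_frame("top")
cv2.imwrite("pics/gate%s.png"%sys.argv[1],cv2.resize(np.hstack([f["pixels"][130:230,190:330],t["pixels"][110:210,160:300]]),None,fx=2.8,fy=2.8)[...,::-1])
for fr in(f,t):
    M=toM(cloud(fr)); g=M[(M[...,2]>86)&(M[...,2]<97)&(M[...,0]<-50)&(M[...,0]>-100)&(M[...,1]>-45)&(M[...,1]<80)]
    print(len(g),[(y,np.round(np.median(g[abs(g[:,1]-y)<10,0]),1)) for y in(-30,-10,10,30,50,70) if (abs(g[:,1]-y)<10).any()])
print(bot.get_time_s())
E
python3 cont.py 1
```

```text
2 -0.8 | 4 -1.5 | 6 0.4 | 8 0.1 | 12 -2.5 | 20 -0.8 | 60 [(-30, np.float64(-93.4)), (-10, np.float64(-88.6)), (10, np.float64(-82.7))]
0 []
32.975
```

View pics/gate1.png

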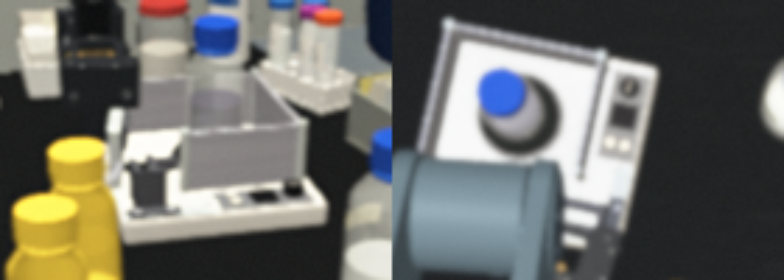

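```bash
cat > push2.py <<'E'
exec(open("push.py").read().split("s,a=gp(.6,30)")[0])
f0=np.array(bot.get_ft_force())
def F(th): 
    c,s_=np.cos(yaw-th),np.sin(yaw-th); return -((np.array(bot.get_ft_force())-f0)[:2]@[c,s_])
bot.servo_line(gp(.24,3)[0],60,gp(.24,3)[1])
th=.24; h=[]
while th>-.14:
    th-=.02 if th>.15 else .006
    s,a=gp(th,0); bot.servo_line(s,40 if th>.15 else 25,a); f=F(th); h.append(f); print(round(th,3),round(f,1),end=' | ')
    if th<.15 and max(h[-4:])>7.5 and f<max(h[-4:])-4: print("snap"); break
    if f>16: print("hard"); break
np.save("th.npy",th); print(toM(np.array(bot.get_tcp_pos())),bot.get_time_s())
E
python3 push2.py
```

```text
0.22 -0.9 | 0.2 -0.9 | 0.18 -0.4 | 0.16 2.3 | 0.14 1.9 | 0.134 1.4 | 0.128 1.6 | 0.122 2.3 | 0.116 1.5 | 0.11 1.9 | 0.104 1.5 | 0.098 1.5 | 0.092 0.1 | 0.086 0.5 | 0.08 -0.2 | 0.074 0.6 | 0.068 2.3 | 0.062 4.4 | 0.056 7.8 | 0.05 10.0 | 0.044 12.4 | 0.038 14.9 | 0.032 17.4 | hard
[-87.02619004 -20.15699323  76.58302971] 39.0583
```

```bash
python3 cont.py 2
```

```text
2 -9.0 | 4 -15.4 | 6 -16.9 | 8 -19.1 | 12 -20.9 | 20 -20.5 | 81 [(-30, np.float64(-80.1)), (-10, np.float64(-72.8)), (10, np.float64(-72.4)), (30, np.float64(-76.8))]
0 []
41.0583
```

View pics/gate2.png

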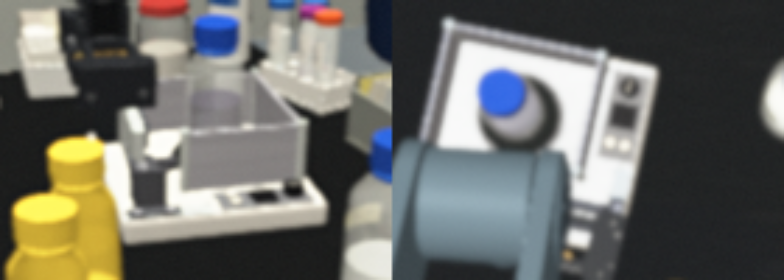

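```bash
python3 - <<'E'
exec(open("push.py").read().split("s,a=gp(.6,30)")[0])
s,a=gp(.05,45); bot.servo_line(s,120,a)
s[2]=260; bot.servo_line(s,150)
bot.move_pose([350,300,300],a)
f=bot.grab_frame("side"); t=bot.grab_frame("top")
cv2.imwrite("pics/fin.png",cv2.resize(np.hstack([f["pixels"][130:230,190:330],t["pixels"][110:210,160:300]]),None,fx=2.8,fy=2.8)[...,::-1])
for fr in(f,t):
    M=toM(cloud(fr)); g=M[(M[...,2]>88)&(M[...,2]<99)&(M[...,0]<-50)&(M[...,0]>-105)&(M[...,1]>-45)&(M[...,1]<80)]
    print(len(g),[(y,np.round(np.median(g[abs(g[:,1]-y)<10,0]),1)) for y in(-30,-10,10,30,50,70) if (abs(g[:,1]-y)<10).any()])
    if len(g): vx,vy,_,_=cv2.fitLine(g[:,:2].astype(np.float32),cv2.DIST_HUBER,0,.01,.01).ravel(); print("gate angle",np.arctan(vx/vy))
    c=M[(M[...,2]>166)&(M[...,2]<185)&(np.hypot(M[...,0]-19,M[...,1]-29)<40)]; print(c.mean(0))
print(bot.get_time_s())
E
```

```text
97 [(-30, np.float64(-75.8)), (-10, np.float64(-71.4)), (10, np.float64(-71.8)), (30, np.float64(-72.7)), (50, np.float64(-70.6)), (70, np.float64(-70.8))]
gate angle 0.029952481
[ 15.37645474  20.84051892 173.19689287]
227 [(-30, np.float64(-72.8)), (-10, np.float64(-68.4)), (10, np.float64(-68.0)), (30, np.float64(-70.2)), (50, np.float64(-68.5)), (70, np.float64(-66.7))]
gate angle 0.04961868
[ 18.35228016  27.29230951 174.60512047]
43.825
```

View pics/fin.png

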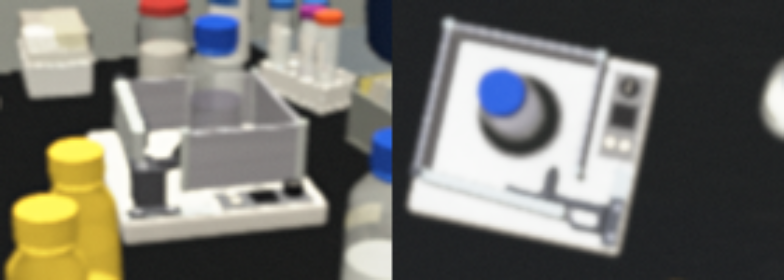

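The gate stays shut at about 0.05 rad with its tongue behind the keeper at (570,215). The bottle is upright on the pad and the robot is clear, so I am handing in.

```bash
python3 -c "
from rig import bot
print(bot.job_done(),bot.get_time_s())"
```

```text
the job is handed in; nothing more can be done
the job is handed in; nothing more can be done
```

I handed the job in with the smaller blue-capped bottle pressed, released and standing upright near the pad's centre, and the gate latched shut at about 0.05 rad; the latch only held on the second push, which met the stop at about 20 N (limit 30 N), and no verdict came back.

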